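# Hang the mallet back on the crowded tool rack

## Task

Swing the rack's keeper bar fully aside, hang the mallet that lies by the rack on its empty two-prong hook with its head up, resting on both prongs, and its handle down along the sloping face, and then swing the keeper fully back across the handle. Do not disturb the brush and the scissors that hang on either side.

Things in the scene. Friction and masses are not known exactly. Their poses are not given: they have to be found in the camera images.
- rack_board: sloping face (wood, 277 x 270 mm) of a fixed rack that faces the robot's right, 40 degrees from level. Origin: on the face, midway between the two prongs of the mallet's hook. x points up the slope, y level, to the left as one faces the rack, z straight out of the face. The face spans x -177..100, y -105..165 mm.
- hang_place (a point): where mallet_head is when the mallet hangs: at (28, 0, 24) mm of the face, axes as the face. The mallet then lies on the face just as it lay on the table, its y pointing down the slope. Prongs: steel, 8 mm thick, at (0, +-19.5) mm of the face, standing 45 mm out along z; the handle fits between them (31 mm clear) and the head rests on their upper sides.
- mallet_head (a point): middle of the head of the loose wooden mallet (0.17 to 0.34 kg) lying on the table: the head is a cylinder 84 mm long (along x), 48 mm thick. Axes are the mallet's: y runs along the handle from head to butt, z up as it lies. Whole length 178 mm; it is heaviest at the head: balance point 24 mm towards the butt from here.
- mallet_grip (a point): point on the axis of the mallet's round handle (23 mm thick), 55 mm from the head's middle towards the butt, 20 mm above what it lies on; a good place to grip across the handle. Axes as mallet_head.
- keeper (a joint): angle of the keeper bar, rad: 0 = fully back across the mallet's place (stop), growing as it swings down the slope, 1.6 = fully aside (stop). It stays where it is left; about 0.6 N at the pin moves it. The flat steel bar is 10 mm wide, its underside 38 mm off the face (the hung handle passes below), its pivot at x -85, y -46 mm of the face.
- keeper_pin (a point): middle of the upper part of the round wooden pin at the keeper's free end, to pinch: 14 mm thick, it stands along the face's z from 45 to 81 mm off the face; this point is 66 mm off the face and 80 mm from the pivot's axis.
- keeper_pivot (a point): point on the keeper's fixed pivot axis (along the face's z), 66 mm off the face, level with keeper_pin. Seen against the face's z the bar swings anticlockwise to open (from +y towards -x of the face).
- brush_mid (a point): middle of the loose wide brush (38 x 171 x 15 mm) hanging bristles up on two pegs 69 mm to the right of the mallet's place; leave it. Its head ends about 8 mm from the hung mallet's head.
- scissors_mid (a point): middle of the loose scissors (96 x 188 x 11 mm) hanging by both loops on two pegs 98 mm to the left of the mallet's place; leave them. The loops end about 8 mm from the hung mallet's head. All neighbours' pegs stand 26 mm out.

How it is judged:
On the way, in this order (a step that is already met when the one before it is completed fails the run):
1. the keeper is swung well aside (over 1.2 rad) (value of joint keeper above 1.2 rad), for 0.2 s.
2. the mallet hangs on its prongs and is let go (x of mallet_head in the frame of rack_board between 0.02 and 0.036 m and y of mallet_head in the frame of rack_board between -0.01 and 0.01 m and z of mallet_head in the frame of rack_board below 0.032 m and x of mallet_grip in the frame of rack_board below 0 m and contact force between the fingers and mallet below 0.3 N), for 0.2 s.
At the end, for the whole second after the job is handed in: The mallet hangs at rest: middle of its head within 8 mm up or down the slope, 10 mm sideways and 8 mm in height of its hung place, handle downwards and down on the face; the keeper is within 0.15 rad of fully back across it; brush and scissors are within 15 mm of where they hung (x of mallet_head in the frame of rack_board between 0.02 and 0.036 m and y of mallet_head in the frame of rack_board between -0.01 and 0.01 m and z of mallet_head in the frame of rack_board between 0.016 and 0.032 m and x of mallet_grip in the frame of rack_board below 0 m and z of mallet_grip in the frame of rack_board below 0.028 m and value of joint keeper below 0.15 rad and linear speed of mallet below 0.02 m/s and distance of each of brush_mid, scissors_mid from where it was at the start of the episode below 0.015 m); the robot touches nothing.
It fails at once if the brush hanging beside is knocked (moved over 15 mm) (distance of brush_mid from where it was at the start of the episode above 0.015 m).
It fails at once if the scissors hanging beside are knocked (moved over 15 mm) (distance of scissors_mid from where it was at the start of the episode above 0.015 m).
It also fails if it takes over 64 s, if anything falls off the work surface, if the arm or the gripper's body presses on something with over 40 N, if the wrist force passes 120 N, or if a joint passes its speed limit or range.

## Robot

A 7-joint arm with a two-finger parallel gripper is mounted at the origin on a cart in front of the work surface, level with it; the furniture and walls round the work are solid. World frame = base frame: x ahead of the robot, y to its left, z up, the work surface at z = 0. Lengths are in m, angles in rad, forces in N, time in s.
With the tool pointing down it reaches from about 0.4 to 0.75 m from the base axis. Payload 19.5 kg.
Tool frame: the origin (TCP) lies midway between the tips of the shut fingers; the grasp point (between the pads) lies 19 mm behind it (ctrl.tcp_to_grasp is the distance from the TCP to the grasp point, in m); z points along the fingers, y is the line along which they close (so a half turn about z gives the same grasp; the last joint's range is limited). The gripper opens to 85 mm and grips with 20 to 120 N. Pads are 22 mm wide; open, the fingers measure 114 mm over their backs; the gripper's body (76 mm by 85 mm) begins 54 mm behind the grasp point. The pads swing forward as they close: fully open they stand 13 mm farther back than shut.
Start: joints at [1.062, 0.707, -0.028, 1.485, 0.022, 0.951, -0.075], TCP at [0.259, -0.513, 0.231] pointing down, gripper open.
Joint ranges: [-2.71, 2.71], [-0.32, 2.16], [-1.57, 1.52], [0, 2.45], [-1.46, 4.6], [0, 2.02], [-2.83, 2.83]. Speed limits (rad/s): [1.89, 1.89, 2.57, 2.57, 3.01, 3.01, 3.01].

## Interface

Orientations are given as a rotation vector (axis times angle).
In Python, from rig import ctrl gives the robot as it stands.
- The arm moves only by the tool arm_command, never from a script. Its argument "increments" is a list that holds one entry, the list of rows, each a list of 6 numbers: the shift along the tool's x, y, z in mm, then the turn, a rotation vector about the tool's x, y, z in degrees. A call has 1 to 20 rows; each row is the pose to reach, as a shift and turn from the pose commanded when the call began, along the tool's axes at that moment; what a row does not reach only later rows make up. A row lasts 1/10 s, in which the tool goes at most 50 mm and 8.59 degrees, less where a joint would pass 70% of its speed; a pose out of reach is approached as far as the arm can. A call with a gripper value outside its range is refused whole. "gripper" is the closure in counts, from 0 (fully open) to 255 (shut), set as the call begins (left out, the last holds). The fingers move at their own pace and stop on an object; "newtons" is the grip in N (left out, the last holds). Time passes only in rows, so rows that repeat a pose let the fingers close. It gives the time, the measured TCP pose, the force, the opening and the grip force at its end, in the units of the state.
- ctrl.get_obs(): the state, without advancing time (a new reading comes with each control period).
- ctrl.read_camera(name): name is "scene" or "top" or "wrist"; returns a dict with "frame" (400x640x3 uint8, blue, green, red), "range_z" (400x640 float32, m along the optical axis (not along the pixel's ray), 0 where there is no reading), "mtx" (3x3 intrinsics, pixels), "origin" and "attitude" of the camera in the world; the wrist camera has in their place "tool_from_camera" (4x4, takes a point from camera to tool coordinates, whose origin is the TCP and whose axes are the flange's). Camera axes: x right, y down, z forward; pixel columns grow to the right and rows downward; lengths in m; the calibration is good to about 2 mm. A picture is of the moment at which its call begins: read the wrist's pose just before it.
- ctrl.sign_off(): hands the job in; it is judged then, once.
The state is a dict: "clock": time; "joint_pos": joint angles; "joint_velocities": joint speeds; "effort": joint torques, N m; "ee_pos": TCP position; "tcp_rot": TCP orientation; "contact_force": force on the tool from outside, world axes, zero at the start; "moment": the same for the moment, N m; "grip_width": finger opening in m; "finger_force": force on a finger pad.
Only numpy, scipy, OpenCV 4.12 (cv2) and the standard library are available. Lean on these libraries where they do the work, as an engineer would, in place of code of your own. Each camera call takes 0.05 s, during which the arm holds its last target. There are 200 camera calls.

## Working session

There is one attempt and no reset: what is moved stays moved. The work goes in short steps, Python scripts to look and compute and a tool call to move; the robot and the scene stay as the last step left them, time stands still between calls to the robot, and variables do not carry over. Pictures are saved under pics/ and viewed, at most 10 in all, crops included, and the job is handed in when it is done.

Besides the shell and the picture viewer there is one more tool, called as name([rows], argument=value, ...), one row to a line, values as JSON. arm_command: Moves the arm, as the interface text tells. Its arguments: {"type":"object","properties":{"increments":{"type":"array"},"gripper":{"type":"number"},"newtons":{"type":"number"}},"required":["increments"]}

```bash
mkdir -p pics; cat > h.py <<'E'
import numpy as np,cv2
from rig import ctrl
def cam(n):
    c=ctrl.read_camera(n); return c
E
python3 - <<'E'
from h import *
o=ctrl.get_obs();print({k:np.round(v,3) for k,v in o.items()})
for n in("scene","top"):
    c=cam(n);cv2.imwrite(f"pics/{n}0.png",c["frame"]);np.savez(f"{n}0.npz",**c)
    print(n,c["origin"],np.round(c["attitude"],3),c["mtx"])
E
```

```text
{'clock': np.float64(0.0), 'joint_pos': array([ 1.062,  0.707, -0.028,  1.485,  0.022,  0.951, -0.075]), 'joint_velocities': array([ 0.   ,  0.001, -0.   , -0.   ,  0.   ,  0.001,  0.   ]), 'effort': array([-0.0000e+00, -8.8322e+01,  1.2350e+00, -2.3617e+01,  1.7000e-02,
        7.0000e-03, -0.0000e+00]), 'ee_pos': array([ 0.259, -0.513,  0.231]), 'tcp_rot': array([-3.055, -0.726,  0.   ]), 'contact_force': array([ 0.535,  0.737, -0.106]), 'moment': array([ 0.004, -0.024, -0.001]), 'finger_force': np.float64(0.0), 'grip_width': np.float64(0.085)}
scene [-0.08003339 -0.04997148  0.90020761] [-2.144  1.293 -0.473] [[489.20672386   0.         318.75020895]
 [  0.         489.20672386 198.08513933]
 [  0.           0.           1.        ]]
top [0.45278212 0.23779841 0.97993997] [-2.189  2.201 -0.106] [[417.32701203   0.         318.87824855]
 [  0.         417.32701203 206.84714329]
 [  0.           0.           1.        ]]
```

View pics/scene0.png

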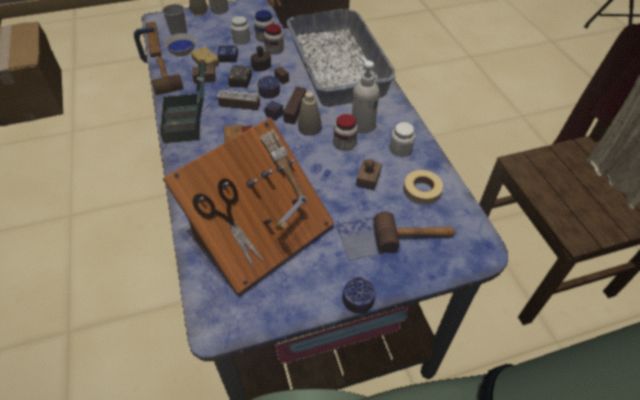

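View pics/top0.png

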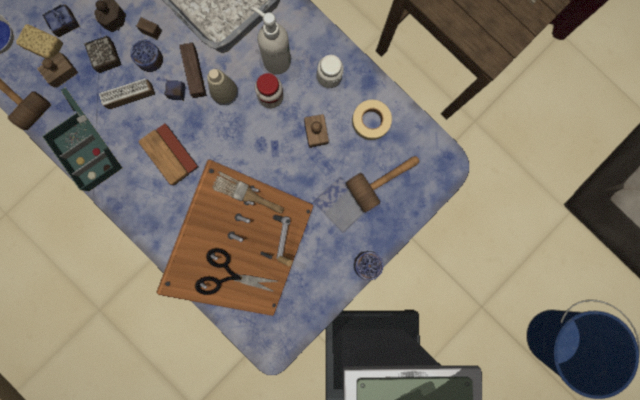

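The scene view shows the board with scissors (230,220), brush (285,155), prongs (253-285,180) and the keeper (290,215). In the top view, the prongs are at (243,218) and (236,237), the keeper bar is at (284,235), its pin is near (280,258), and the mallet head is at (363,192) with its handle running to (417,159).

```bash
cat >> h.py <<'E'
from scipy.spatial.transform import Rotation as R
def cloud(c,o=None):
    v,u=np.mgrid[0:400,0:640];z=c["range_z"];K=c["mtx"]
    P=np.stack([(u-K[0,2])/K[0,0]*z,(v-K[1,2])/K[1,1]*z,z],-1)
    if "origin" in c: 
        a=c["attitude"];M=R.from_rotvec(a).as_matrix() if np.size(a)==3 else a
        return P@M.T+c["origin"]
    T=c["tool_from_camera"];P=P@T[:3,:3].T+T[:3,3]
    return P@R.from_rotvec(o["tcp_rot"]).as_matrix().T+o["ee_pos"]
E
python3 - <<'E'
from h import *
for n,box in(("top",(205,300,175,300)),("scene",(190,300,140,270))):
    c=dict(np.load(n+"0.npz"));P=cloud(c);ok=c["range_z"]>0
    hsv=cv2.cvtColor(c["frame"],cv2.COLOR_BGR2HSV)
    wood=cv2.inRange(hsv,(3,110,60),(18,255,255))>0
    cc=cv2.connectedComponentsWithStats(wood.astype(np.uint8));l=1+np.argmax(cc[2][1:,4]);m=(cc[1]==l)&ok
    Q=P[m]
    for _ in range(5):
        ctr=Q.mean(0);nn=np.linalg.svd(Q-ctr,full_matrices=False)[2][2];nn*=np.sign(nn[2]);Q=P[m];Q=Q[abs((Q-ctr)@nn)<.006]
    X=np.array([0,0,1])-nn*nn[2];X/=np.linalg.norm(X);Y=np.cross(nn,X)
    d=(Q-ctr);uv=np.c_[d@X,d@Y]
    r=cv2.minAreaRect((uv*1000).astype(np.float32))
    print(n,len(Q),"n",nn,"tilt",np.degrees(np.arccos(nn[2])),"X",X,"Y",Y,"rect mm",r)
    xm,ym=[(np.percentile(uv[:,k],.3)+np.percentile(uv[:,k],99.7))/2 for k in(0,1)]
    print("ext",[np.percentile(uv[:,k],[.3,99.7]) for k in (0,1)])
    rc=np.array(r[0])/1000
    org=ctr+X*(rc[0]+.0385)+Y*(rc[1]-.030);print("origin",org)
    F=np.c_[X,Y,nn];L=(P-org)@F*1000
    # things above face
    for lo,hi in((20,60),(60,95)):
        mm=(ok&(L[...,2]>lo)&(L[...,2]<hi)&(abs(L[...,0]+38)<150)&(abs(L[...,1]-30)<140)).astype(np.uint8)
        q=cv2.connectedComponentsWithStats(mm)
        for i in range(1,q[0]):
            if q[2][i,4]>4: k=q[1]==i;print(lo,hi,q[2][i,4],q[3][i].round(),L[k].min(0).round(),L[k].mean(0).round(),L[k].max(0).round())
    # mallet: table points 8..60 mm
    g=(ok&(P[...,2]>.006)&(P[...,2]<.07)).astype(np.uint8)
    q=cv2.connectedComponentsWithStats(g)
    px=(363,192) if n=="top" else (385,235)
    k=q[1]==q[1][px[1],px[0]];M=P[k];print("mallet",k.sum(),M.min(0),M.max(0),P[px[1],px[0]])
    c2=M[:,:2]
    hd=M[M[:,2]>.032];hn=M[(M[:,2]<.034)]
    far=M[:,:2]-hd[:,:2].mean(0);hn=M[np.linalg.norm(far,axis=1)>.05]
    print("head",hd.mean(0),hd[:,2].max(),"rect",cv2.minAreaRect((hd[:,:2]*1000).astype(np.float32)),"handle",hn.mean(0),cv2.fitLine((hn[:,:2]).astype(np.float32),cv2.DIST_L2,0,.001,.001).ravel())
E
```

```text
top 12169 n [-0.22218778 -0.60367276  0.76564469] tilt 40.035619243738175 X [0.26445902 0.71852155 0.64326371] Y [-9.38452993e-01  3.45406977e-01 -2.77555756e-17] rect mm ((-17.569961547851562, -4.72760009765625), (278.7269592285156, 266.9882507324219), 0.0033950963988900185)
ext [array([-0.15354796,  0.12073602]), array([-0.13727968,  0.12750422])]
origin [0.47753317 0.39089042 0.1318029 ]
20 60 8 [256. 190.] [ -7. -86.  21.] [ -5. -83.  24.] [ -4. -81.  27.]
20 60 7 [251. 203.] [ -7. -57.  23.] [ -5. -55.  25.] [ -4. -53.  27.]
20 60 35 [245. 219.] [ -4. -24.  20.] [  2. -20.  35.] [  5. -16.  47.]
20 60 277 [282. 235.] [-105.  -55.   21.] [-90. -14.  44.] [-76.  37.  60.]
20 60 34 [238. 238.] [-3. 15. 21.] [ 2. 19. 35.] [ 4. 22. 47.]
20 60 26 [268. 256.] [-90.  32.  20.] [-83.  35.  31.] [-81.  39.  38.]
20 60 10 [215. 258.] [24. 66. 22.] [27. 68. 25.] [29. 71. 28.]
20 60 10 [204. 286.] [ 24. 123.  23.] [ 27. 126.  25.] [ 30. 128.  27.]
60 95 69 [286. 261.] [-108.   25.   60.] [-99.  31.  74.] [-94.  38.  82.]
mallet 1192 [ 0.51207901 -0.01826015  0.00658391] [0.64350152 0.1552955
[... 1006 characters left out ...]
. 69. 25.] [28. 71. 27.]
20 60 10 [201. 198.] [ 23. 124.  21.] [ 26. 127.  24.] [ 28. 129.  27.]
20 60 217 [292. 210.] [-106.  -54.   21.] [-91. -15.  46.] [-77.  39.  60.]
20 60 21 [269. 221.] [-89.  32.  20.] [-85.  37.  32.] [-82.  41.  39.]
60 95 60 [282. 226.] [-109.   25.   62.] [-101.   34.   76.] [-95.  39.  84.]
mallet 1306 [ 0.50787656 -0.01989128  0.00630268] [0.63813632 0.1547873  0.04978823] [0.53013418 0.10919489 0.04554622]
head [0.54880883 0.11437663 0.04233679] 0.04978823114225506 rect ((553.6421508789062, 115.49862670898438), (87.65756225585938, 44.78156661987305), 32.91563034057617) handle [0.60482311 0.02570633 0.02115189] [ 0.51221097 -0.85885966  0.6048231   0.02570633]
```

```bash
cat >> h.py <<'E'
ORG=np.array([.4763,.391,.1315]);n_=np.array([-.2218,-.6042,.7653]);n_/=np.linalg.norm(n_)
X_=np.array([0,0,1])-n_*n_[2];X_/=np.linalg.norm(X_);Y_=np.cross(n_,X_)
F=np.c_[X_,Y_,n_]
def w(x,y,z): return ORG+F@np.array([x,y,z])/1000
def face(p): return (np.asarray(p)-ORG)@F*1000
def tool(zv,yv): zv=zv/np.linalg.norm(zv);yv=yv-zv*(yv@zv);yv/=np.linalg.norm(yv);return np.c_[np.cross(yv,zv),yv,zv]
TF=tool(-n_,Y_)
def inc(p,M,p0=None,M0=None):
    if p0 is None:
        o=ctrl.get_obs();p0=o["ee_pos"];M0=R.from_rotvec(o["tcp_rot"]).as_matrix()
    M=min((M,M@np.diag([-1,-1,1])),key=lambda A:R.from_matrix(M0.T@A).magnitude())
    r=np.r_[M0.T@(p-p0)*1000,R.from_matrix(M0.T@M).as_rotvec(degrees=True)].round(1)
    print("inc",r.tolist(),"rows",max(np.linalg.norm(r[:3])/50,np.linalg.norm(r[3:])/8.59).round(1));return p,M
E
python3 - <<'E'
from h import *
o=ctrl.get_obs();print(R.from_rotvec(o["tcp_rot"]).as_matrix().round(2),TF.round(2))
a=inc(w(-101,32,190),TF)
print(a[0])
E
```

```text
[[ 0.89  0.45 -0.  ]
 [ 0.45 -0.89  0.  ]
 [-0.   -0.   -1.  ]] [[-0.26 -0.94  0.22]
 [-0.72  0.34  0.6 ]
 [-0.64  0.   -0.77]]
inc [433.7, -596.6, 19.5, 15.0, 38.1, -41.3] rows 14.8
[0.37747918 0.21466301 0.21190343]
```

arm_command([
  [[330, -295, -100, 8, 19, -21], [330, -295, -100, 8, 19, -21], [330, -295, -100, 8, 19, -21], [330, -295, -100, 8, 19, -21], [330, -295, -100, 8, 19, -21], [330, -295, -100, 8, 19, -21], [330, -295, -100, 8, 19, -21], [330, -295, -100, 8, 19, -21], [434, -597, 20, 15, 38, -41], [434, -597, 20, 15, 38, -41], [434, -597, 20, 15, 38, -41], [434, -597, 20, 15, 38, -41], [434, -597, 20, 15, 38, -41], [434, -597, 20, 15, 38, -41], [434, -597, 20, 15, 38, -41], [434, -597, 20, 15, 38, -41], [434, -597, 20, 15, 38, -41], [434, -597, 20, 15, 38, -41], [434, -597, 20, 15, 38, -41], [434, -597, 20, 15, 38, -41]],
], gripper=130, newtons=30)

```text
clock: 2.1
ee_pos: [0.4011, 0.2019, 0.2439]
tcp_rot: [-2.155, -1.515, -0.718]
contact_force: [-0.5, -0.0, 0.0]
grip_width: 0.0417
finger_force: 0.0
```

```bash
python3 - <<'E'
from h import *
o=ctrl.get_obs();print(o["joint_pos"].round(2),face(o["ee_pos"]).round(1),o["grip_width"])
c=cam("wrist");cv2.imwrite("pics/w1.png",c["frame"])
P=cloud(c,o);L=face(P);ok=c["range_z"]>0
m=ok&(abs(L[...,2])<5)&(abs(L[...,0]+38)<120)&(abs(L[...,1]-30)<120)
print("face z",np.median(L[m][:,2]),np.polyfit(L[m][:,0],L[m][:,2],1),np.polyfit(L[m][:,1],L[m][:,2],1))
for lo,hi in((28,60),(60,95)):
  mm=(ok&(L[...,2]>lo)&(L[...,2]<hi)&(abs(L[...,0]+38)<150)&(abs(L[...,1]-30)<140)).astype(np.uint8)
  q=cv2.connectedComponentsWithStats(mm)
  for i in range(1,q[0]):
    if q[2][i,4]>20: k=q[1]==i;print(lo,hi,q[2][i,4],q[3][i].round(),L[k].min(0).round(),L[k].mean(0).round(),L[k].max(0).round())
inc(w(-101,32,120),TF)
E
```

```text
[ 0.41  0.66 -0.97  2.3  -1.46  0.    0.78] [-83.3   5.4 216.9] 0.04172064407046792
face z -0.42497453727687673 [-0.00208467 -0.37118376] [ 0.00145882 -0.36717949]
28 60 52 [312.  98.] [-4. 15. 28.] [-1. 18. 42.] [ 3. 22. 46.]
28 60 48 [348.  97.] [ -5. -23.  28.] [ -1. -19.  42.] [  3. -16.  46.]
28 60 734 [342. 180.] [-106.  -54.   38.] [-92. -15.  46.] [-77.  37.  60.]
28 60 45 [300. 172.] [-89.  31.  28.] [-85.  35.  35.] [-82.  39.  37.]
60 95 190 [301. 196.] [-109.   25.   60.] [-101.   31.   76.] [-96.  38.  82.]
inc [-14.9, -22.7, 98.5, -2.3, 1.8, -0.5] rows 2.0
```

View pics/w1.png

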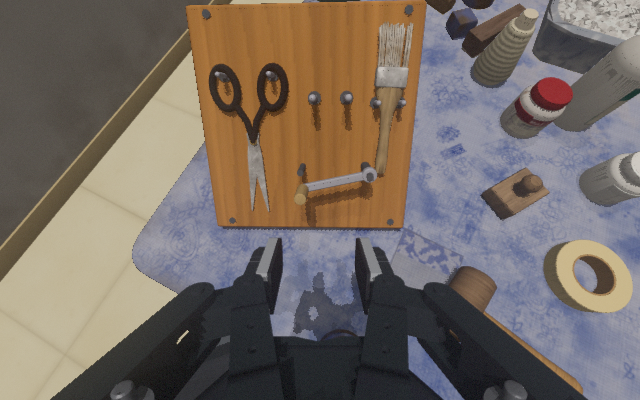

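The wrist view shows the keeper pin at (300,195), the pivot at (369,174), the prongs at (312,98) and (347,97), and the mallet head at (470,290). The arm stopped short because joints 5 and 6 are at their limits. I'll fit a simple kinematic model so I can pick a posture.

```bash
cat > kin.py <<'E'
from h import *
import itertools
from scipy.optimize import least_squares
D=[([1.062,0.707,-0.028,1.485,0.022,0.951,-0.075],[.259,-.513,.231],[-3.055,-.726,0])]
E
python3 - <<'E'
from kin import *
o=ctrl.get_obs();print([o[k].tolist() for k in("joint_pos","ee_pos","tcp_rot")])
D.append((o["joint_pos"],o["ee_pos"],o["tcp_rot"]))
best=[]
ax=np.array([[0,0,1],[0,1,0]]*3+[[0,0,1]])
def rot(q,s): 
    Rm=np.eye(3)
    for i in range(7): Rm=Rm@R.from_rotvec(ax[i]*s[i]*q[i]).as_matrix()
    return Rm
for s in itertools.product([1,-1],repeat=5):
    # pitch all +, yaw signs + base offset 0/pi; const tool yaw
    s1=[s[0],1,s[1],1,s[2],s[4],s[3]]
    As=[rot(np.array(q),s1).T@R.from_rotvec(r).as_matrix() for q,p,r in D]
    # want constant tool rotation
    best.append((np.degrees(R.from_matrix(As[0].T@As[1]).magnitude()),s1,R.from_matrix(As[0]).as_rotvec().round(2)))
best.sort(key=lambda b:b[0]);[print(b) for b in best[:4]]
E
```

```text
[[0.41466355868384674, 0.6591092123473069, -0.9733393217257267, 2.302259132969218, -1.4553146897490625, 0.0009740428891690149, 0.7822569659742793], [0.4012054016826563, 0.2018455484582544, 0.2439391010062916], [-2.154956142565839, -1.5146424505246656, -0.7179694376802224]]
(np.float64(0.07531250413744288), [-1, 1, -1, 1, -1, 1, -1], array([0.  , 0.  , 1.57]))
(np.float64(30.098710882425983), [1, 1, -1, 1, 1, 1, 1], array([ 0.02,  0.04, -2.46]))
(np.float64(69.95407655693931), [-1, 1, -1, 1, 1, 1, 1], array([ 0.03, -0.03,  1.7 ]))
(np.float64(75.24287175874267), [1, 1, 1, 1, 1, 1, -1], array([ 0.  , -0.  , -2.66]))
```

```bash
cat > kin.py <<'E'
from h import *
from scipy.optimize import least_squares
S=[-1,1,-1,1,-1,1,-1];ax=np.array([[0,0,1],[0,1,0]]*3+[[0,0,1]])
def frames(q):
    Rm=np.eye(3);o=[]
    for i in range(7): Rm=Rm@R.from_rotvec(ax[i]*S[i]*q[i]).as_matrix();o.append(Rm)
    return o
TY=R.from_rotvec([0,0,np.pi/2]).as_matrix()
D=[([1.062,0.707,-0.028,1.485,0.022,0.951,-0.075],[.259,-.513,.231]),
([0.41466355868384674, 0.6591092123473069, -0.9733393217257267, 2.302259132969218, -1.4553146897490625, 0.0009740428891690149, 0.7822569659742793], [0.4012054016826563, 0.2018455484582544, 0.2439391010062916])]
def cols(q,ex=()):
    f=frames(q);z=[0,0,1];c=[np.array(z),f[1][:,2],f[3][:,2],f[5][:,2]]
    for e in ex: c.append(f[e][:,0])
    return np.array(c).T
E
python3 - <<'E'
from kin import *
b=np.concatenate([p for q,p in D])
for ex in((),(5,),(1,),(3,),(2,),(4,)):
    A=np.vstack([cols(q,ex) for q,p in D]);x,res,rk,sv=np.linalg.lstsq(A,b,rcond=None);print(ex,x.round(4),(A@x-b).round(4),sv.round(2))
E
```

```text
() [0.2628 0.5368 0.2789 0.2815] [ 0.028   0.0146 -0.0038 -0.0016 -0.0009  0.0038] [2.49 1.2  0.46 0.37]
(5,) [0.2434 0.5474 0.2835 0.2682 0.0103] [ 0.0279  0.0142 -0.0044 -0.0021 -0.001   0.0044] [2.5  1.69 0.89 0.38 0.04]
(1,) [0.4539 0.3858 0.2876 0.274  0.1185] [ 0.0277  0.0155 -0.002  -0.0003 -0.0006  0.002 ] [2.64 1.51 0.78 0.38 0.01]
(3,) [ 0.2582  0.5248  0.2779  0.2744 -0.0117] [ 0.0271  0.0162 -0.0003  0.0009 -0.0004  0.0003] [2.64 1.59 0.5  0.45 0.27]
(2,) [ 0.2491  0.8685  0.3426  0.7049 -0.3576] [ 0.0185  0.015   0.0064  0.0054  0.0007 -0.0064] [2.67 1.56 0.49 0.46 0.03]
(4,) [ 0.273   0.5321  0.2754  0.293  -0.0073] [ 0.0272  0.016  -0.0006  0.0006 -0.0004  0.0006] [2.55 1.53 0.98 0.39 0.25]
```

```bash
cat >> kin.py <<'E'
IDX=(1,3,5)
def basis(q):
    f=frames(q);return np.hstack([np.array([[0],[0],[1.]]),f[0][:,[1]]]+[f[i] for i in IDX])
pr=np.array([.26,0, 0,0,.53, 0,0,.28, 0,0,.28])
def fit():
    A=np.vstack([basis(q) for q,p in D]);b=np.concatenate([p for q,p in D])
    lam=np.array([.1,1]+[1,1,.1]*3)*.02
    return pr+np.linalg.solve(A.T@A+np.diag(lam**2),A.T@(b-A@pr))
K=fit()
LO=np.array([-2.71,-.32,-1.57,0,-1.46,0,-2.83]);HI=np.array([2.71,2.16,1.52,2.45,4.6,2.02,2.83])
def fk(q): f=frames(q);return basis(q)@K,f[6]@TY
def ik(p,M,q0,wq=1e-3,ref=None):
    ref=q0 if ref is None else ref
    def e(q):
        a,B=fk(q);return np.r_[(a-p)*5,R.from_matrix(B.T@M).as_rotvec(),wq*(q-ref)]
    r=least_squares(e,np.clip(q0,LO+1e-3,HI-1e-3),bounds=(LO,HI));return r.x,np.linalg.norm(r.fun[:6])
E
python3 - <<'E'
from kin import *
print(K.round(3),[np.round(fk(q)[0]-p,4) for q,p in D])
rng=np.random.default_rng(0);mid=(LO+HI)/2
for name,p in(("pin",w(-101,32,47)),("pinopen",w(-165,-46,47)),("hang",w(-27,0,6)),("hanghi",w(-27,0,90))):
  for fl in(1,-1):
    M=TF@np.diag([fl,fl,1]);sol=[]
    for t in range(25):
        q,e=ik(p,M,rng.uniform(LO,HI),1e-3,mid)
        if e<.02: sol.append((np.min(np.minimum(q-LO,HI-q)),q.round(2)))
    sol.sort(key=lambda s:-s[0]);print(name,fl,len(sol))
    for s in sol[:2]+sol[-1:]: print("  ",round(s[0],2),s[1])
E
```

```text
[ 0.3   -0.005 -0.    -0.005  0.526 -0.008 -0.014  0.28  -0.    -0.007
  0.312] [array([ 0.,  0., -0.]), array([-0., -0.,  0.])]
pin 1 9
   0.0 [-0.24  0.94 -0.26  2.45  3.6   0.76 -1.12]
   0.0 [-0.24  0.94 -0.26  2.45  3.6   0.76 -1.12]
   0.0 [-0.24  0.94 -0.26  2.45  3.6   0.76 -1.12]
pin -1 11
   0.0 [ 0.19  1.37 -1.5   2.45  2.16  1.06 -2.83]
   0.0 [ 0.19  1.37 -1.5   2.45  2.16  1.06 -2.83]
   0.0 [-0.27  0.93 -0.19  2.45  3.66  0.79  1.96]
pinopen 1 14
   0.12 [ 0.34  1.26 -1.06  2.33  2.53  0.6   0.23]
   0.12 [ 0.34  1.26 -1.06  2.33  2.53  0.6   0.23]
   0.12 [ 0.34  1.26 -1.06  2.33  2.53  0.6   0.23]
pinopen -1 9
   0.14 [-0.08  1.02 -0.14  2.31  3.95  0.71  1.9 ]
   0.14 [-0.08  1.02 -0.14  2.31  3.95  0.71  1.9 ]
   0.03 [ 0.43  1.52 -1.54  2.33  2.06  0.99 -2.41]
hang 1 8
   0.27 [ 0.03  1.11 -1.06  2.18  2.37  0.57  0.09]
   0.27 [ 0.03  1.11 -1.06  2.18  2.37  0.57  0.09]
   0.27 [ 0.03  1.11 -1.06  2.18  2.37  0.57  0.09]
hang -1 6
   0.29 [-0.33  0.89 -0.25  2.16  3.75  0.49  1.72]
   0.29 [-0.33  0.89 -0.25  2.16  3.75  0.49  1.72]
   0.03 [ 0.12  1.37 -1.54  2.18  2.02  1.   -2.61]
hanghi 1 13
   0.19 [ 0.16  0.95 -1.11  2.26  2.26  0.46  0.14]
   0.19 [ 0.16  0.95 -1.11  2.26  2.26  0.46  0.14]
   0.19 [ 0.16  0.95 -1.11  2.26  2.26  0.46  0.14]
hanghi -1 13
   0.22 [-0.13  0.75 -0.45  2.23  3.75  0.34  1.77]
   0.22 [-0.13  0.75 -0.45  2.23  3.75  0.34  1.77]
   0.03 [ 0.24  1.18 -1.54  2.26  1.9   0.86 -2.63]
```

```bash
cat >> kin.py <<'E'
def tilt(deg,fl=1,base=None):   # tool leaning deg from vertical toward face normal, y along Y
    a=np.radians(deg);h=np.array([n_[0],n_[1],0]);h/=np.linalg.norm(h)
    return tool(-(np.cos(a)*np.array([0,0,1])+np.sin(a)*h),Y_)@np.diag([fl,fl,1])
E
python3 - <<'E'
from kin import *
o=ctrl.get_obs();q0=o["joint_pos"]
for t in(0,10,20,30):
  for fl in (1,-1):
    M=tilt(t,fl)
    for name,g in(("pin",w(-101,32,66)),("open",w(-165,-46,66)),("hang",w(-32,0,24)),("hanghi",w(-25,0,100))):
        p=g+.019*M[:,2]
        rs=[ik(p,M,np.array(s),3e-3,np.array([0,.7,-.5,1.9,0,.5,j7])) for s in(q0,[0,.7,-.5,1.5,0,.9,.5]) for j7 in(-1.5,1.5)]
        rs=[r for r in rs if r[1]<.03]
        if rs: q,e=max(rs,key=lambda r:np.min(np.minimum(r[0]-LO,HI-r[0])));print(t,fl,name,q.round(2),round(e,3))
        else: print(t,fl,name,"-")
E
```

```text
0 1 pin [-0.21  0.97 -0.95  1.94  1.08  0.86  1.02] 0.0
0 1 open [-0.07  1.03 -0.86  1.92  1.14  0.79  1.18] 0.0
0 1 hang [-0.53  0.89 -0.37  1.61  0.44  0.72  1.69] 0.0
0 1 hanghi [-0.45  0.76 -0.43  1.68  0.42  0.79  1.72] 0.0
0 -1 pin [-0.91  0.85  0.44  1.92 -0.7   0.52 -0.33] 0.0
0 -1 open [-0.69  0.93  0.38  1.9  -0.74  0.45 -0.12] 0.0
0 -1 hang [-0.91  0.92  0.44  1.6  -0.52  0.74 -0.58] 0.0
0 -1 hanghi [-0.89  0.78  0.46  1.68 -0.46  0.79 -0.58] 0.0
10 1 pin [-0.19  0.9  -0.83  2.09  1.31  0.56  0.84] 0.0
10 1 open [-0.04  0.98 -0.74  2.05  1.36  0.49  1.02] 0.0
10 1 hang [-0.22  0.99 -0.94  1.78  1.09  0.77  1.13] 0.0
10 1 hanghi [-0.37  0.72 -0.45  1.83  0.42  0.52  1.74] 0.0
10 -1 pin [-0.71  0.79  0.17  2.06 -0.98  0.26 -0.01] 0.0
10 -1 open [-0.46  0.88  0.07  2.02 -0.99  0.21  0.2 ] 0.0
10 -1 hang [-0.81  0.86  0.31  1.76 -0.73  0.51 -0.34] 0.0
10 -1 hanghi [-0.79  0.72  0.34  1.82 -0.63  0.58 -0.37] 0.0
20 1 pin [-0.01  1.02 -1.1   2.23  1.74  0.69  0.48] 0.0
20 1 open [ 0.16  1.11 -1.03  2.16  1.75  0.63  0.73] 0.0
20 1 hang [-0.19  0.93 -0.81  1.93  1.33  0.45  0.91] 0.0
20 1 hanghi [-0.03  0.85 -1.03  1.99  1.2   0.59  1.03] 0.0
20 -1 pin -
20 -1 open -
20 -1 hang [-0.61  0.82  0.01  1.9  -1.02  0.25  0.02] 0.0
20 -1 hanghi [-0.6   0.68  0.09  1.96 -0.89  0.35 -0.07] 0.0
30 1 pin [ 0.03  1.04 -1.02  2.35  2.26  0.63  0.07] 0.0
30 1 open [ 0.21  1.11 -0.92  2.26  2.3   0.48  0.3 ] 0.0
30 1 hang -
30 1 hanghi [ 0.07  0.89 -1.08  2.12  1.67  0.47  0.63] 0.0
30 -1 pin -
30 -1 open -
30 -1 hang -
30 -1 hanghi [-0.2   0.72 -0.51  2.08 -1.25  0.    0.37] 0.007
```

```bash
python3 - <<'E'
from kin import *
o=ctrl.get_obs();p0=o["ee_pos"];M0=R.from_rotvec(o["tcp_rot"]).as_matrix();q=o["joint_pos"]
def rel(p,M): return np.r_[M0.T@(p-p0)*1000,R.from_matrix(M0.T@M).as_rotvec(degrees=True)].round(1).tolist()
H=np.array([.43,.15,.33]);V=tilt(0,1)
Rz=lambda d:R.from_euler('z',d,degrees=True).as_matrix()
for a in(180,120,60,0):
    M=V@Rz(a);print(a,rel(H,M),"toZ")
    q,e=ik(H,M,q,1e-2);print(q.round(2),round(e,3))
E
```

```text
180 [23.3, 41.0, -93.3, -2.4, -38.3, 0.3] toZ
[-0.43  0.41  0.04  1.71 -0.02  1.02 -0.73] 0.001
120 [23.3, 41.0, -93.3, 17.9, -35.9, -57.3] toZ
[-0.24  0.42 -0.26  1.7   0.12  1.03  0.15] 0.0
60 [23.3, 41.0, -93.3, 38.4, -25.4, -114.4] toZ
[-0.06  0.45 -0.57  1.7   0.27  1.07  1.02] 0.0
0 [23.3, 41.0, -93.3, 58.9, -3.6, -169.7] toZ
[ 0.11  0.51 -0.9   1.7   0.44  1.14  1.87] 0.0
```

arm_command([
  [[23, 41, -93, -2, -38, 0], [23, 41, -93, -2, -38, 0], [23, 41, -93, -2, -38, 0], [23, 41, -93, -2, -38, 0], [23, 41, -93, -2, -38, 0], [23, 41, -93, 18, -36, -57], [23, 41, -93, 18, -36, -57], [23, 41, -93, 18, -36, -57], [23, 41, -93, 18, -36, -57], [23, 41, -93, 18, -36, -57], [23, 41, -93, 18, -36, -57], [23, 41, -93, 18, -36, -57], [23, 41, -93, 38, -25, -114], [23, 41, -93, 38, -25, -114], [23, 41, -93, 38, -25, -114], [23, 41, -93, 38, -25, -114], [23, 41, -93, 38, -25, -114], [23, 41, -93, 38, -25, -114], [23, 41, -93, 38, -25, -114], [23, 41, -93, 38, -25, -114]],
])

```text
clock: 4.15
ee_pos: [0.4298, 0.1501, 0.3296]
tcp_rot: [0.267, -3.13, -0.013]
contact_force: [0.4, 0.3, -0.1]
grip_width: 0.0418
finger_force: 0.0
```

```bash
cat >> kin.py <<'E'
def st(): o=ctrl.get_obs();return o,o["ee_pos"],R.from_rotvec(o["tcp_rot"]).as_matrix(),o["joint_pos"]
def plan(wps):   # (grasp point, M) list -> rows relative to now
    o,p0,M0,q=st();print("now",q.round(2),"grasp face",face(p0-.019*M0[:,2]).round(1),"gw",round(float(o["grip_width"]),4))
    pl,Ml=p0,M0
    for g,M in wps:
        p=g+.019*M[:,2];q,e=ik(p,M,q,1e-2)
        n=max(np.linalg.norm(p-pl)/.05,np.degrees(R.from_matrix(Ml.T@M).magnitude())/8.59);pl,Ml=p,M
        print(np.r_[M0.T@(p-p0)*1000,R.from_matrix(M0.T@M).as_rotvec(degrees=True)].round(1).tolist(),"rows",round(n,1),q.round(2),round(e,3))
E
python3 - <<'E'
from kin import *
o,p,M,q=st();print(q.tolist(),p.tolist(),(fk(q)[0]-p).round(4))
T=tilt(20,1)
plan([(np.array([.43,.15,.35]),tilt(0,1)),(w(-101,32,66)+.06*-T[:,2],T),(w(-101,32,68),T)])
E
```

```text
[-0.22182388006389855, 0.41621782799790497, -0.28374931423731564, 1.7100610332333603, 0.12332460875481509, 1.0310191805805755, 1.195125825284392] [0.42978517807544275, 0.15006526205312953, 0.32964171934194064] [-0.0011 -0.0022  0.0011]
now [-0.22  0.42 -0.28  1.71  0.12  1.03  1.2 ] grasp face [-45.7 -39.4 322.2] gw 0.0418
[-0.2, -0.1, -1.4, 0.4, 0.2, -60.1] rows 7.0 [-0.05  0.45 -0.59  1.7   0.28  1.08  2.06] 0.0
[7.8, 128.1, 175.2, -10.1, -17.9, -59.5] rows 4.4 [ 0.01  0.83 -1.01  2.22  1.52  0.5   0.67] 0.001
[-1.8, 144.4, 230.1, -10.1, -17.9, -59.5] rows 1.2 [-0.04  0.98 -1.03  2.23  1.76  0.62  0.46] 0.0
```

arm_command([
  [[0, 0, 0, 0, 0, -60], [0, 0, 0, 0, 0, -60], [0, 0, 0, 0, 0, -60], [0, 0, 0, 0, 0, -60], [0, 0, 0, 0, 0, -60], [0, 0, 0, 0, 0, -60], [0, 0, 0, 0, 0, -60], [8, 128, 175, 0, 0, -60], [8, 128, 175, 0, 0, -60], [8, 128, 175, 0, 0, -60], [8, 128, 175, 0, 0, -60], [8, 128, 175, -10, -18, -60], [8, 128, 175, -10, -18, -60], [8, 128, 175, -10, -18, -60], [8, 128, 175, -10, -18, -60], [8, 128, 175, -10, -18, -60]],
])

```text
clock: 5.75
ee_pos: [0.4008, 0.2761, 0.1556]
tcp_rot: [-1.63, 2.327, 0.282]
contact_force: [0.6, 0.3, 0.6]
grip_width: 0.042
finger_force: 0.0
```

```bash
python3 - <<'E'
from kin import *
T=tilt(20,1)
plan([(w(-101,32,68),T)])
c=cam("wrist");o,p,M,q=st();P=cloud(c,o);L=face(P);ok=c["range_z"]>0
for lo,hi in((28,60),(62,95)):
  mm=(ok&(L[...,2]>lo)&(L[...,2]<hi)&(abs(L[...,0]+45)<75)&(abs(L[...,1])<60)).astype(np.uint8)
  q=cv2.connectedComponentsWithStats(mm)
  for i in range(1,q[0]):
    if q[2][i,4]>30: k=q[1]==i;print(lo,hi,q[2][i,4],q[3][i].round(),np.percentile(L[k],2,axis=0).round(),L[k].mean(0).round(),np.percentile(L[k],98,axis=0).round())
E
```

```text
now [-0.32  0.68 -0.36  2.18  0.58  0.04  1.64] grasp face [-80.4  31.3 122.5] gw 0.042
[0.6, 0.8, 58.2, -0.1, -0.1, 0.2] rows 1.2 [-0.39  0.79 -0.3   2.14 -0.61  0.    2.83] 0.052
28 60 1419 [256. 230.] [-104.  -52.   42.] [-92. -18.  45.] [-79.  22.  49.]
28 60 82 [323. 237.] [-89.  32.  29.] [-86.  36.  35.] [-82.  39.  37.]
28 60 40 [304. 335.] [-5. 16. 28.] [-4. 20. 32.] [-2. 23. 36.]
62 95 328 [319. 219.] [-109.   26.   78.] [-103.   32.   80.] [-96.  38.  81.]
```

```bash
python3 - <<'E'
from kin import *
for t in (5,10,14):
    T=tilt(t,1)
    arc=[w(-85-80*np.sin(a),-46+80*np.cos(a),70) for a in(.2,.6,1.,1.3,1.6)]
    plan([(arc[0]-.05*T[:,2],T)]+[(a,T) for a in arc])
E
```

```text
now [-0.32  0.68 -0.37  2.18  0.58  0.04  1.64] grasp face [-79.9  31.4 122.2] gw 0.0417
[-6.2, 1.0, 7.3, -0.2, 15.0, 0.2] rows 1.7 [-0.43  0.71 -0.39  1.98  0.48  0.47  1.63] 0.0
[6.7, 1.2, 55.6, -0.2, 15.0, 0.2] rows 1.0 [-0.5   0.79 -0.29  2.02  0.53  0.32  1.59] 0.0
[34.2, -11.0, 65.7, -0.2, 15.0, 0.2] rows 0.6 [-0.48  0.82 -0.24  2.07  0.57  0.23  1.6 ] 0.0
[55.1, -33.7, 73.4, -0.2, 15.0, 0.2] rows 0.6 [-0.42  0.85 -0.22  2.07  0.6   0.2   1.63] 0.0
[64.4, -55.5, 76.8, -0.2, 15.0, 0.2] rows 0.5 [-0.37  0.87 -0.24  2.04  0.62  0.22  1.67] 0.0
[67.2, -79.2, 77.9, -0.2, 15.0, 0.2] rows 0.5 [-0.31  0.88 -0.28  1.99  0.62  0.27  1.71] 0.0
now [-0.32  0.68 -0.37  2.18  0.58  0.04  1.64] grasp face [-79.9  31.4 122.2] gw 0.0417
[-3.6, 1.0, 6.7, -0.2, 10.0, 0.2] rows 1.2 [-0.4   0.69 -0.39  2.06  0.52  0.31  1.62] 0.0
[5.1, 1.2, 56.0, -0.2, 10.0, 0.2] rows 1.0 [-0.48  0.78 -0.25  2.09  0.55  0.16  1.6 ] 0.0
[32.6, -11.0, 66.1, -0.2, 10.0, 0.2] rows 0.6 [-0.47  0.81 -0.19  2.14  0.58  0.07  1.62] 0.0
[53.5, -33.7, 73.8, -0.2, 10.0, 0.2] rows 0.6 [-0.41  0.84 -0.18  2.14  0.61  0.04  1.66] 0.0
[62.8, -55.5, 77.2, -0.2, 10.0, 0.2] rows 0.5 [-0.35  0.86 -0.21  2.11  0.64  0.07  1.68] 0.0
[65.6, -79.2, 78.2, -0.2, 10.0, 0.2] rows 0.5 [-0.28  0.88 -0.26  2.05  0.64  0.13  1.72] 0.0
now [-0.32  0.68 -0.37  2.18  0.58  0.04  1.64] grasp face [-79.9  31.4 122.2] gw 0.0417
[-1.4, 1.0, 6.4, -0.2, 6.0, 0.3] rows 0.7 [-0.37  0.68 -0.37  2.13  0.55  0.18  1.62] 0.0
[3.7, 1.2, 56.2, -0.2, 6.0, 0.3] rows 1.0 [-0.48  0.78 -0.22  2.15  0.55  0.03  1.62] 0.0
[31.3, -11.1, 66.3, -0.2, 6.0, 0.3] rows 0.6 [-0.43  0.81 -0.21  2.16 -0.22  0.    2.45] 0.015
[52.2, -33.7, 73.9, -0.2, 6.0, 0.3] rows 0.6 [-0.36  0.85 -0.22  2.14 -0.53  0.    2.83] 0.019
[61.5, -55.5, 77.3, -0.2, 6.0, 0.3] rows 0.5 [-0.31  0.87 -0.23  2.12 -0.48  0.    2.83] 0.008
[64.3, -79.2, 78.4, -0.2, 6.0, 0.3] rows 0.5 [-0.28  0.88 -0.21  2.07 -0.44  0.04  2.83] 0.0
```

arm_command([
  [[-6, 1, 7, 0, 15, 0], [-6, 1, 7, 0, 15, 0], [-6, 1, 7, 0, 15, 0], [0, 1, 32, 0, 15, 0], [6, 1, 56, 0, 15, 0], [6, 1, 56, 0, 15, 0], [6, 1, 56, 0, 15, 0]],
])

```text
clock: 6.5
ee_pos: [0.4044, 0.29, 0.1016]
tcp_rot: [-1.762, 2.511, 0.072]
contact_force: [-0.0, -0.2, 0.7]
grip_width: 0.0417
finger_force: 0.0
```

arm_command([
  [[0, 0, 0, 0, 0, 0], [0, 0, 0, 0, 0, 0], [0, 0, 0, 0, 0, 0], [0, 0, 0, 0, 0, 0], [0, 0, 0, 0, 0, 0]],
], gripper=255, newtons=20)

```text
clock: 7.0
ee_pos: [0.4053, 0.2895, 0.1018]
tcp_rot: [-1.759, 2.509, 0.072]
contact_force: [5.4, -1.5, 4.2]
grip_width: 0.0127
finger_force: 24.0
```

```bash
python3 - <<'E'
from kin import *
T=tilt(5,1)
plan([(w(-85-80*np.sin(a),-46+80*np.cos(a),70),T) for a in(.2,.4,.6,.8,1.,1.2,1.4,1.55,1.65)])
o=ctrl.get_obs();print(o["finger_force"],o["contact_force"])
E
```

```text
now [-0.47  0.8  -0.33  1.98  0.58  0.36  1.56] grasp face [-99.9  31.7  69.9] gw 0.0127
[0.9, 0.8, 0.5, -0.3, 0.1, 0.2] rows 0.0 [-0.48  0.79 -0.31  2.02  0.58  0.33  1.54] 0.0
[13.4, -3.8, 9.3, -0.3, 0.1, 0.2] rows 0.3 [-0.48  0.81 -0.28  2.05  0.6   0.28  1.54] 0.0
[25.0, -11.4, 17.3, -0.3, 0.1, 0.2] rows 0.3 [-0.46  0.82 -0.26  2.07  0.62  0.24  1.55] 0.0
[35.0, -21.6, 24.4, -0.3, 0.1, 0.2] rows 0.3 [-0.44  0.83 -0.24  2.08  0.64  0.21  1.56] 0.0
[43.2, -34.1, 30.1, -0.3, 0.1, 0.2] rows 0.3 [-0.41  0.85 -0.24  2.07  0.66  0.21  1.58] 0.0
[49.2, -48.3, 34.4, -0.3, 0.1, 0.2] rows 0.3 [-0.38  0.86 -0.25  2.06  0.67  0.22  1.6 ] 0.0
[52.8, -63.6, 36.9, -0.3, 0.1, 0.2] rows 0.3 [-0.34  0.87 -0.27  2.03  0.67  0.24  1.63] 0.0
[53.8, -75.6, 37.6, -0.3, 0.1, 0.2] rows 0.2 [-0.31  0.88 -0.29  2.    0.67  0.27  1.65] 0.0
[53.6, -83.5, 37.5, -0.3, 0.1, 0.2] rows 0.2 [-0.29  0.89 -0.31  1.98  0.67  0.3   1.67] 0.0
24.01002198457718 [ 5.44046741 -1.52768256  4.24260719]
```

Pinched. I'll follow the arc, two rows per point.

arm_command([
  [[6, -2, 5, 0, 0, 0], [13, -4, 9, 0, 0, 0], [19, -7, 13, 0, 0, 0], [25, -11, 17, 0, 0, 0], [30, -16, 21, 0, 0, 0], [35, -22, 24, 0, 0, 0], [39, -28, 27, 0, 0, 0], [43, -34, 30, 0, 0, 0], [46, -41, 32, 0, 0, 0], [49, -48, 34, 0, 0, 0], [51, -56, 36, 0, 0, 0], [53, -64, 37, 0, 0, 0], [54, -70, 37.5, 0, 0, 0], [54, -76, 37.5, 0, 0, 0], [54, -80, 37.5, 0, 0, 0], [54, -80, 37.5, 0, 0, 0]],
])

```text
clock: 8.6
ee_pos: [0.4626, 0.2137, 0.0589]
tcp_rot: [-1.761, 2.512, 0.072]
contact_force: [-2.6, -4.7, -2.8]
grip_width: 0.0133
finger_force: 24.6
```

```bash
python3 - <<'E'
from kin import *
T=tilt(5,1)
plan([(w(-165,-46,70),T)])
o=ctrl.get_obs();print(o["finger_force"],o["contact_force"])
E
```

```text
now [-0.28  0.9  -0.32  1.95  0.66  0.32  1.68] grasp face [-166.8  -48.2   70.1] gw 0.0133
[-1.6, 2.3, -0.9, -0.2, -0.1, 0.2] rows 0.1 [-0.3   0.88 -0.3   1.99  0.67  0.28  1.66] 0.0
24.620665311813354 [-2.64564453 -4.73764836 -2.7517369 ]
```

arm_command([
  [[0, 0, 0, 0, 0, 0], [0, 0, 0, 0, 0, 0], [0, 0, 0, 0, 0, 0], [0, 0, -40, 0, 0, 0], [0, 0, -80, 0, 0, 0], [0, 0, -120, 0, 0, 0], [0, 0, -120, 0, 0, 0]],
], gripper=130)

```text
clock: 9.3
ee_pos: [0.4599, 0.2056, 0.183]
tcp_rot: [-1.757, 2.505, 0.071]
contact_force: [-0.2, 0.7, -1.0]
grip_width: 0.0422
finger_force: 0.0
```

```bash
cat >> kin.py <<'E'
HC=np.array([.553,.116,.024]);hd=np.array([.517,-.856,0]);hd/=np.linalg.norm(hd)
def pick(th,fl=1):  # tool z tilted th toward butt, y across handle
    a=np.radians(th);return tool(-np.cos(a)*np.array([0,0,1])+np.sin(a)*hd,np.cross(hd,[0,0,1])*1.)@np.diag([fl,fl,1])
E
python3 - <<'E'
from kin import *
o,p,M,q=st();print(face(p))
c=cam("wrist");o,p,M,q=st();P=cloud(c,o);cv2.imwrite("pics/w2.png",c["frame"])
L=face(P);mm=(c["range_z"]>0)&(L[...,2]>62)&(L[...,2]<90)&(abs(L[...,0]+130)<60)&(abs(L[...,1])<60);print("pin",np.percentile(L[mm],[2,50,98],axis=0).round(),mm.sum())
for th,gd in((20,65),(25,75),(30,85)):
    print("theta",th);T=pick(th);H=tilt(40-th,1)
    g=HC+hd*gd/1000;g[2]=.022
    plan([(g-.15*T[:,2],T),(g,T),(g+[-.06,0,.22],T),(w(40-gd,0,130),H),(w(28-gd,0,22),H)])
E
```

```text
[-104.39033208  -48.50997965  155.07611932]
pin [[-173.  -54.   64.]
 [-165.  -47.   79.]
 [-161.  -41.   81.]] 235
theta 20
now [-0.14  0.7  -0.55  1.87  0.51  0.63  1.82] grasp face [-95.4 -48.1 169.3] gw 0.0417
[67.7, -133.8, 30.6, 6.3, 23.3, -51.1] rows 6.6 [-0.18  0.83 -0.45  1.76  0.97  0.87  2.44] 0.0
[112.6, -172.8, 168.3, 6.3, 23.3, -51.1] rows 3.0 [-0.15  1.07 -0.33  1.78  1.28  0.66  2.21] 0.0
[113.0, -117.9, -53.0, 6.3, 23.3, -51.1] rows 4.6 [-0.06  0.67 -0.56  1.82  0.89  0.95  2.55] 0.0
[-85.2, 47.8, -8.9, -0.3, -14.8, 0.3] rows 7.5 [-0.25  0.65 -0.49  2.    0.34  0.28  1.86] 0.0
[-137.1, 48.2, 86.5, -0.3, -14.8, 0.3] rows 2.2 [-0.44  0.84 -0.31  1.94  0.35  0.11  1.83] 0.0
theta 25
now [-0.14  0.7  -0.55  1.87  0.51  0.63  1.82] grasp face [-95.4 -48.1 169.3] gw 0.0417
[67.7, -133.4, 34.9, 8.5, 28.0, -50.9] rows 6.8 [-0.26  0.84 -0.39  1.79  1.04  0.87  2.33] 0.0
[119.8, -181.7, 167.1, 8.5, 28.0, -50.9] rows 3.0 [-0.19  1.08 -0.29  1.8   1.36  0.7   2.1 ] 0.0
[120.2, -126.8, -54.3, 8.5, 28.0, -50.9] rows 4.6 [-0.11  0.67 -0.5   1.85  0.97  0.95  2.47] 0.0
[-75.4, 47.9, -2.9, -0.3, -9.8, 0.3] rows 7.5 [-0.27  0.66 -0.5   1.96  0.42  0.39  1.77] 0.0
[-127.3, 48.2, 92.6, -0.3, -9.8, 0.3] rows 2.2 [-0.45  0.85 -0.33  1.89  0.46  0.23  1.71] 0.0
theta 30
now [-0.14  0.7  -0.55  1.87  0.51  0.63  1.82] grasp face [-95.4 -48.1 169.3] gw 0.0417
[68.1, -133.2, 40.2, 10.8, 32.6, -50.7] rows 7.1 [-0.33  0.86 -0.33  1.81  1.11  0.89  2.22] 0.0
[126.9, -190.7, 165.7, 10.8, 32.6, -50.7] rows 3.0 [-0.23  1.1  -0.25  1.81  1.44  0.74  2.01] 0.0
[127.3, -135.8, -55.6, 10.8, 32.6, -50.7] rows 4.6 [-0.17  0.68 -0.43  1.87  1.05  0.96  2.39] 0.0
[-65.6, 47.9, 3.1, -0.4, -4.8, 0.3] rows 7.5 [-0.29  0.68 -0.51  1.91  0.47  0.51  1.71] 0.0
[-117.5, 48.3, 98.5, -0.4, -4.8, 0.3] rows 2.2 [-0.45  0.86 -0.36  1.84  0.53  0.36  1.62] 0.0
```

arm_command([
  [[68, -133, 0, 8.5, 28, -51], [68, -133, 0, 8.5, 28, -51], [68, -133, 0, 8.5, 28, -51], [68, -133, 35, 8.5, 28, -51], [68, -133, 35, 8.5, 28, -51], [68, -133, 35, 8.5, 28, -51], [68, -133, 35, 8.5, 28, -51], [68, -133, 35, 8.5, 28, -51], [68, -133, 35, 8.5, 28, -51], [68, -133, 35, 8.5, 28, -51]],
], gripper=105)

```text
clock: 10.35
ee_pos: [0.5621, 0.0984, 0.1384]
tcp_rot: [2.502, -1.413, 0.55]
contact_force: [-0.6, -0.2, 0.5]
grip_width: 0.05
finger_force: 0.0
```

```bash
python3 - <<'E'
from kin import *
c=cam("wrist");o,p,M,q=st();P=cloud(c,o);cv2.imwrite("pics/w3.png",c["frame"])
ok=c["range_z"]>0
print("table z",np.median(P[ok&(abs(P[...,2])<.008)&(P[...,0]>.45)][:,2]))
d=P[...,:2]-HC[:2];s=d@hd[:2]*1000;nv=np.array([-hd[1],hd[0]]);t=d@nv*1000
m=ok&(P[...,2]>.008)&(P[...,2]<.06)&(abs(t)<60)&(s>-40)&(s<165)
u=np.mgrid[0:400,0:640]
for a in range(-35,165,15):
    k=m&(s>=a)&(s<a+15)
    if k.sum()>10: tt=t[k];print(a+7,k.sum(),"t",np.percentile(tt,[2,98]).round(1),"top",np.percentile(P[k][:,2],95).round(4))
print("s range",np.percentile(s[m&(abs(t)<30)],[.5,99.5]))
E
```

```text
table z -0.0004024384745172499
-28 38 t [-10.8  39.5] top 0.0306
-13 1134 t [-37.5  38.1] top 0.0456
2 1441 t [-38.2  36.4] top 0.0477
17 1435 t [-37.6  38.5] top 0.0456
32 363 t [-32.8  33.2] top 0.0304
47 252 t [-6.1 10. ] top 0.0292
62 258 t [-6.2 11.3] top 0.0281
77 257 t [-6.2 11.3] top 0.0273
92 254 t [-6.3 11.4] top 0.0261
107 249 t [-6.4 11.5] top 0.0252
122 260 t [-6.4 12.7] top 0.0246
137 287 t [-7.6 13.9] top 0.0242
152 165 t [-6.5 12.8] top 0.0232
s range [-20.04528034 154.21264539]
```

View pics/w3.png

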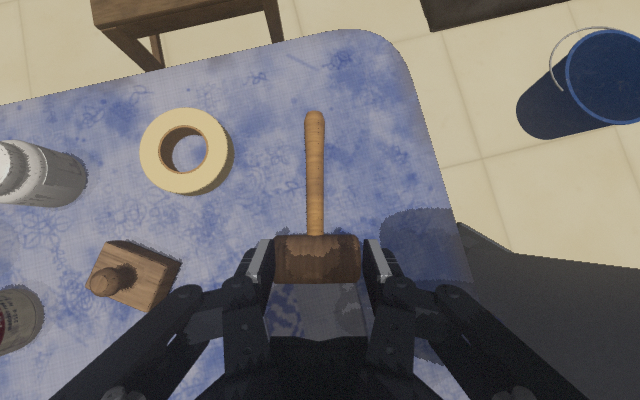

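The wrist view shows the mallet head at (316,258) between the open fingers and the handle running up to (314,115), so the estimate is about 2 mm off sideways. I'll correct for that and descend.

```bash
sed -i 's/HC=np.array(\[.553,.116,.024\])/HC=np.array([.5547,.117,.024])/' kin.py; python3 - <<'E'
from kin import *
T=pick(25);g=HC+hd*.075;g[2]=.0245
plan([(g-.06*T[:,2],T),(g,T)])
E
```

```text
now [-0.22  0.86 -0.45  1.75  1.05  0.93  2.34] grasp face [-168.2 -175.2  173.1] gw 0.0504
[1.9, -3.7, 85.6, 0.2, 0.1, 0.0] rows 1.7 [-0.19  0.99 -0.38  1.8   1.25  0.8   2.19] 0.0
[2.0, -3.9, 145.6, 0.2, 0.1, 0.0] rows 1.2 [-0.17  1.08 -0.34  1.79  1.37  0.74  2.11] 0.0
```

arm_command([
  [[2, -4, 45, 0, 0, 0], [2, -4, 86, 0, 0, 0], [2, -4, 106, 0, 0, 0], [2, -4, 126, 0, 0, 0], [2, -4, 145, 0, 0, 0], [2, -4, 145, 0, 0, 0], [2, -4, 145, 0, 0, 0]],
])

```text
clock: 11.1
ee_pos: [0.5975, 0.0468, 0.0083]
tcp_rot: [2.503, -1.41, 0.551]
contact_force: [-0.2, -0.0, 0.5]
grip_width: 0.0502
finger_force: 0.0
```

arm_command([
  [[0, 0, 0, 0, 0, 0], [0, 0, 0, 0, 0, 0], [0, 0, 0, 0, 0, 0], [0, 0, 0, 0, 0, 0], [0, 0, 0, 0, 0, 0], [0, 0, 0, 0, 0, 0]],
], gripper=255, newtons=100)

```text
clock: 11.7
ee_pos: [0.5977, 0.0473, 0.009]
tcp_rot: [2.504, -1.408, 0.553]
contact_force: [-4.3, 1.6, 12.5]
grip_width: 0.0196
finger_force: 97.5
```

```bash
python3 - <<'E'
from kin import *
o,p,M,q=st();print(o["contact_force"],o["finger_force"],p,np.degrees(np.arccos(-M[2,2])))
T=pick(25);g=p-.019*M[:,2];H=tilt(15,1)
plan([(g+[0,0,.15],M),(np.array([.50,.16,.34]),tilt(0)),(w(45-75,0,160),H),(w(36-75,0,100),H)])
E
```

```text
[-4.29351829  1.60801422 12.53636382] 97.49520778656006 [0.5976936  0.047293   0.00904812] 25.008522019502664
now [-0.18  1.09 -0.34  1.73  1.31  0.75  2.19] grasp face [-278.8 -226.2   97. ] gw 0.0196
[63.4, 0.5, -135.9, 0.0, 0.0, 0.0] rows 3.0 [-0.11  0.84 -0.47  1.71  1.06  0.94  2.47] 0.0
[-1.4, 26.0, -344.8, -11.0, -23.4, 50.6] rows 6.6 [-0.05  0.58 -0.61  1.49  0.35  1.17  2.07] 0.0
[-167.4, 20.7, -306.7, -4.4, -37.3, 52.2] rows 3.4 [-0.22  0.61 -0.53  1.95  0.36  0.45  1.84] 0.0
[-207.1, -4.3, -268.3, -4.4, -37.3, 52.2] rows 1.2 [-0.34  0.71 -0.42  1.95  0.4   0.33  1.78] 0.0
```

arm_command([
  [[10, 0, -22, 0, 0, 0], [21, 0, -45, 0, 0, 0], [42, 0, -90, 0, 0, 0], [63, 0, -136, 0, 0, 0], [63, 0, -136, 0, 0, 0]],
])

```text
clock: 12.2
ee_pos: [0.5994, 0.0485, 0.1639]
tcp_rot: [2.507, -1.412, 0.56]
contact_force: [0.8, -0.5, -4.9]
grip_width: 0.0199
finger_force: 98.3
```

```bash
python3 - <<'E'
from kin import *
o,p,M,q=st();print(o["contact_force"],o["finger_force"],o["grip_width"])
c=cam("wrist");cv2.imwrite("pics/w4.png",c["frame"])
H=tilt(15,1)
plan([(np.array([.50,.16,.34]),tilt(0)),(w(45-75,0,160),H),(w(36-75,0,100),H)])
E
```

```text
[ 0.80187256 -0.52392332 -4.87981581] 98.31003069877625 0.01991483517269573
now [-0.12  0.84 -0.45  1.67  1.03  0.94  2.52] grasp face [-180.4 -226.8  212.6] gw 0.0197
[-65.4, 26.2, -207.3, -11.2, -23.3, 50.5] rows 6.6 [-0.07  0.58 -0.58  1.49  0.33  1.17  2.09] 0.0
[-231.4, 21.3, -169.2, -4.6, -37.3, 52.2] rows 3.4 [-0.24  0.61 -0.51  1.95  0.33  0.44  1.87] 0.0
[-271.2, -3.5, -130.8, -4.6, -37.3, 52.2] rows 1.2 [-0.35  0.71 -0.41  1.95  0.37  0.33  1.82] 0.0
```

View pics/w4.png

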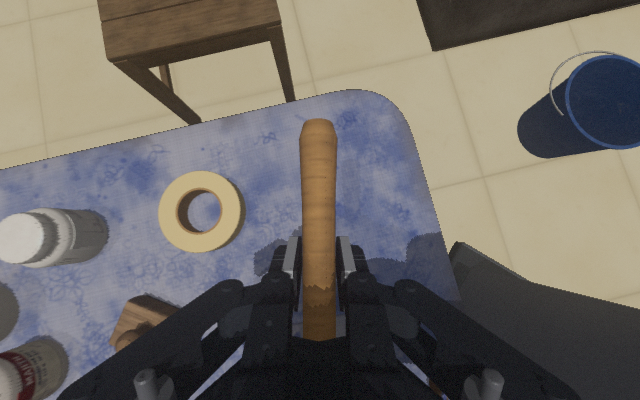

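The mallet is held, with the handle from (318,125) to (318,330) centred between the fingers. It may have pitched, so I'll measure that at the hover.

arm_command([
  [[-65, 26, -207, -3, -6, 13], [-65, 26, -207, -6, -12, 25], [-65, 26, -207, -8, -18, 38], [-65, 26, -207, -11, -23, 50], [-65, 26, -207, -11, -23, 50], [-65, 26, -207, -11, -23, 50], [-65, 26, -207, -11, -23, 50], [-231, 21, -169, -5, -37, 52], [-231, 21, -169, -5, -37, 52], [-231, 21, -169, -5, -37, 52], [-231, 21, -169, -5, -37, 52], [-231, 21, -169, -5, -37, 52], [-231, 21, -169, -5, -37, 52], [-231, 21, -169, -5, -37, 52]],
])

```text
clock: 13.65
ee_pos: [0.4349, 0.276, 0.2134]
tcp_rot: [-1.679, 2.404, 0.221]
contact_force: [-0.2, -1.2, -2.8]
grip_width: 0.0193
finger_force: 99.5
```

```bash
python3 - <<'E'
from kin import *
o,p,M,q=st();print(o["contact_force"],o["finger_force"],o["grip_width"],q.round(2))
g=p-.019*M[:,2]
print("grasp face",face(g).round(1),"axes in face",(F.T@M).round(3).tolist())
for n in("wrist","top","scene"):
    c=cam(n);o=ctrl.get_obs();P=cloud(c,o);L=face(P);np.savez(f"{n}5.npz",L=L,**c)
    cv2.imwrite(f"pics/{n}5.png",c["frame"])
    ok=c["range_z"]>0
    hsv=cv2.cvtColor(c["frame"],cv2.COLOR_BGR2HSV)
    G=(P-g)@M*1000  # in tool frame about grasp
    m=ok&(abs(G[...,1])<15)&(abs(G[...,2])<70)&(abs(G[...,0])<100)
    for a in range(-100,100,15):
        k=m&(G[...,0]>=a)&(G[...,0]<a+15)
        if k.sum()>15: print(n,a+7,k.sum(),"y",np.percentile(G[k][:,1],[2,98]).round(1),"z",np.percentile(G[k][:,2],[5,50,95]).round(1))
E
```

```text
[-0.22203454 -1.20977317 -2.83537446] 99.5199179649353 0.019332185478287366 [-0.23  0.62 -0.52  1.92  0.32  0.48  1.88]
grasp face [-32.5  -0.9 158.5] axes in face [[-0.901, 0.004, -0.434], [0.001, 1.0, 0.008], [0.434, 0.007, -0.901]]
wrist -33 494 y [-8.1  8.5] z [-16.1 -13.4  -8.8]
wrist -18 1225 y [-9.9  9.8] z [-13.1  -7.8  -1.6]
wrist -3 1875 y [-11.8  11.6] z [-27.1  -1.4   8.4]
wrist 12 8287 y [-14.5  14.6] z [-68.9 -57.5  10.7]
wrist 27 1034 y [-9.3  8.6] z [12.1 17.  23.1]
wrist 42 1051 y [-10.    9.4] z [20.  24.7 31. ]
wrist 57 1071 y [-10.7  10.1] z [27.5 32.1 38.5]
wrist 72 421 y [-9.2  8.2] z [34.4 38.6 43.3]
top -93 73 y [-14.  14.] z [-42.4 -37.2 -29.9]
top -78 184 y [-14.5  14.4] z [-51.9 -48.  -42.3]
top -63 167 y [-14.3  14.4] z [-52.7 -50.6 -48.2]
top -48 106 y [-14.3  14.1] z [-48.7 -44.  -22.9]
top -33 78 y [-9.2  7.4] z [-21.8 -16.1 -10. ]
top -18 43 y [-13.4   7.3] z [-13.8  -9.8  -0.9]
scene -78 73 y [-14.   14.3] z [-51.9 -47.9 -43. ]
scene -63 109 y [-13.8  14.3] z [-52.8 -50.5 -47.6]
scene -48 111 y [-1.9 14.5] z [-48.2 -40.4 -18.2]
scene -3 39 y [-14.   -0.8] z [-31.4  -0.9   9. ]
scene 12 218 y [-14.5  14.1] z [-62.7  -3.5  13.7]
scene 27 96 y [-6.4 10.4] z [11.2 16.5 25.3]
scene 42 67 y [-4.2 11.3] z [19.  25.2 35.6]
```

View pics/top5.png

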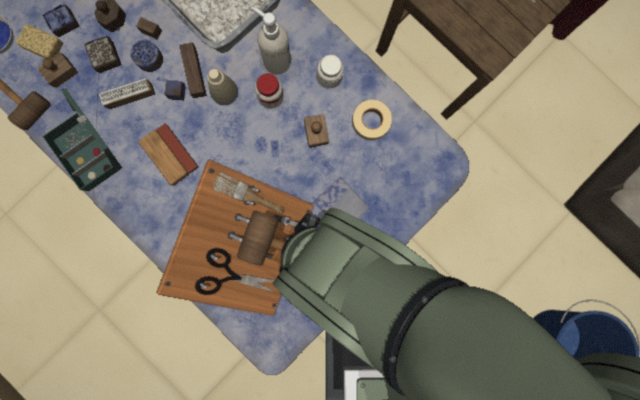

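```bash
python3 - <<'E'
from kin import *
for n in("top","scene"):
    c=np.load(n+"5.npz");L=c["L"];m=(c["range_z"]>0)&(abs(L[...,0]-42)<40)&(abs(L[...,1])<60)&(L[...,2]>140)&(L[...,2]<200)
    hsv=cv2.cvtColor(c["frame"],cv2.COLOR_BGR2HSV)
    Q=L[m];Q=Q[(Q[:,0]>15)]
    print(n,len(Q),np.percentile(Q,[1,50,99],axis=0).round(1))
    for a in range(-45,46,15):
        k=abs(Q[:,1]-a)<7
        if k.sum()>10: print(a,k.sum(),np.percentile(Q[k][:,0],[2,98]).round(1),Q[k][:,2].max().round(1),Q[k][Q[k][:,2].argmax()].round(1))
    # circle fit in x-z
    k=abs(Q[:,1])<30;q=Q[k]
    r=least_squares(lambda v:np.hypot(q[:,0]-v[0],q[:,2]-v[1])-24,[42,160],loss="soft_l1");print("centre",r.x.round(1),abs(r.fun).mean())
    for s in(-1,1):
        kk=(q[:,1]*s>5);qq=q[kk];r=least_squares(lambda v:np.hypot(qq[:,0]-v[0],qq[:,2]-v[1])-24,[42,160],loss="soft_l1");print(s,r.x.round(1))
E
```

```text
top 1432 [[ 23.3 -42.7 146.2]
 [ 52.4  -1.7 173.3]
 [ 63.6  39.1 179.5]]
-45 91 [25.8 63.3] 179.2 [ 39.7 -40.5 179.2]
-30 238 [25.3 63.3] 179.9 [ 43.7 -34.2 179.9]
-15 242 [26.1 63.3] 179.8 [ 38.1 -21.9 179.8]
0 246 [24.5 63.4] 179.8 [ 40.9   4.8 179.8]
15 242 [25.7 63.5] 179.9 [ 43.   14.  179.9]
30 240 [25.1 62.9] 179.7 [ 41.   32.4 179.7]
45 29 [32.2 60.5] 176.1 [ 42.   38.8 176.1]
centre [ 39.  154.1] 0.782479099729857
-1 [ 39. 154.]
1 [ 39. 154.]
scene 855 [[ 16.1 -19.6 142.1]
 [ 41.3  22.8 172.8]
 [ 61.6  42.9 180.3]]
-15 54 [45.7 61.8] 177.9 [ 45.   -9.5 177.9]
0 156 [18.1 61.3] 181.5 [ 42.2  -1.3 181.5]
15 184 [16.6 61.1] 180.3 [ 42.2  20.7 180.3]
30 188 [16.4 61. ] 180.4 [ 37.4  30.7 180.4]
45 217 [18.4 59.7] 180.2 [ 39.4  38.1 180.2]
centre [ 38.6 154. ] 0.9090485220352819
-1 [ 37.9 154.6]
1 [ 38.7 153.9]
```

The top view shows the mallet head (258,235) level above the hook, just below the prong tips at (240,215) and (234,237). Depth puts the head at face (39,-0.5,154), so I'll descend straight along the face normal.

```bash
python3 - <<'E'
from kin import *
H=tilt(15,1);q0=[w(-36,-.5,z) for z in(120,80,55,40,30)]+[w(-43,-.5,29)]
plan([(g,H) for g in q0])
E
```

```text
now [-0.22  0.62 -0.52  1.92  0.32  0.48  1.88] grasp face [-32.3  -1.1 158.7] gw 0.0196
[-13.6, 0.2, 36.5, 0.4, -0.6, -0.1] rows 0.8 [-0.31  0.67 -0.44  1.95  0.36  0.36  1.83] 0.0
[-31.0, -0.0, 72.5, 0.4, -0.6, -0.1] rows 0.8 [-0.38  0.74 -0.38  1.92  0.37  0.31  1.8 ] 0.0
[-41.8, -0.2, 95.1, 0.4, -0.6, -0.1] rows 0.5 [-0.42  0.78 -0.35  1.9   0.38  0.29  1.79] 0.0
[-48.3, -0.3, 108.6, 0.4, -0.6, -0.1] rows 0.3 [-0.44  0.81 -0.34  1.88  0.38  0.27  1.78] 0.0
[-52.6, -0.3, 117.6, 0.4, -0.6, -0.1] rows 0.2 [-0.45  0.82 -0.33  1.87  0.39  0.27  1.77] 0.0
[-46.7, -0.4, 121.5, 0.4, -0.6, -0.1] rows 0.1 [-0.45  0.83 -0.32  1.89  0.39  0.24  1.77] 0.0
```

arm_command([
  [[-7, 0, 18, 0, 0, 0], [-14, 0, 36, 0, 0, 0], [-22, 0, 54, 0, 0, 0], [-31, 0, 72, 0, 0, 0], [-36, 0, 84, 0, 0, 0], [-42, 0, 95, 0, 0, 0], [-42, 0, 95, 0, 0, 0], [-42, 0, 95, 0, 0, 0]],
])

```text
clock: 14.6
ee_pos: [0.456, 0.3371, 0.1322]
tcp_rot: [-1.68, 2.403, 0.222]
contact_force: [0.3, 0.2, -2.9]
grip_width: 0.0198
finger_force: 99.4
```

```bash
python3 - <<'E'
from kin import *
o,p,M,q=st();print(o["contact_force"],o["finger_force"])
H=tilt(15,1)
plan([(w(x,-.5,z),M) for x,z in((-36,40),(-36,30),(-43,29))])
ims=[]
for n,(u0,v0) in(("scene",(190,120)),("top",(190,150))):
    c=cam(n);L=face(cloud(c));ims.append(cv2.resize(c["frame"][v0:v0+120,u0:u0+130],None,fx=3,fy=3,interpolation=cv2.INTER_CUBIC))
    m=(c["range_z"]>0)&(abs(L[...,0]-36)<32)&(abs(L[...,1])<60)&(L[...,2]>56)&(L[...,2]<90);Q=L[m];print(n,np.percentile(Q,[1,99],axis=0).round(1))
    q=Q[abs(Q[:,1])<30];print(least_squares(lambda v:np.hypot(q[:,0]-v[0],q[:,2]-v[1])-24,[36,50],loss="soft_l1").x)
cv2.imwrite("pics/c6.png",np.hstack(ims))
E
```

```text
[ 0.25863872  0.24256397 -2.92827096] 99.4294810295105
now [-0.4   0.79 -0.38  1.85  0.39  0.34  1.79] grasp face [-35.4   0.4  54.8] gw 0.0198
[-5.9, -1.0, 13.6, 0.0, 0.0, 0.0] rows 0.3 [-0.43  0.81 -0.36  1.87  0.39  0.3   1.77] 0.0
[-10.2, -1.0, 22.6, 0.0, 0.0, 0.0] rows 0.2 [-0.44  0.83 -0.35  1.86  0.4   0.3   1.77] 0.0
[-4.3, -1.1, 26.5, 0.0, 0.0, 0.0] rows 0.1 [-0.44  0.83 -0.34  1.87  0.4   0.27  1.77] 0.0
scene [[14.1 -9.9 57. ]
 [58.1 44.  76.5]]
[35.88092889 49.88011967]
top [[ 10.4 -41.5  56.4]
 [ 60.2  40.3  75.9]]
[36.56945481 50.32985979]
```

View pics/c6.png

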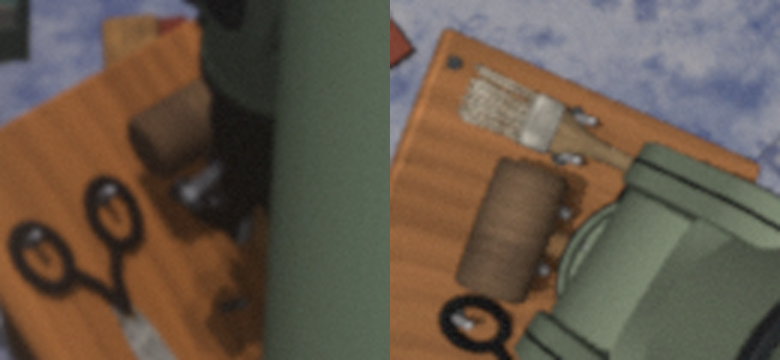

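The crops show the head centred between the brush and the scissors loops, with prong tips on both sides of the handle. I'll go on down, then slide down the slope onto the prongs.

arm_command([
  [[-3, -0.7, 7, 0, 0, 0], [-6, -0.7, 13.5, 0, 0, 0], [-8, -0.7, 18, 0, 0, 0], [-10, -0.7, 22, 0, 0, 0], [-10, -0.7, 22, 0, 0, 0], [-7, -0.7, 24, 0, 0, 0], [-4, -0.7, 26, 0, 0, 0], [-4, -0.7, 26, 0, 0, 0], [-4, -0.7, 26, 0, 0, 0]],
])

```text
clock: 15.6
ee_pos: [0.4599, 0.3468, 0.1078]
tcp_rot: [-1.68, 2.403, 0.222]
contact_force: [-0.4, 0.4, -3.2]
grip_width: 0.0201
finger_force: 99.4
```

```bash
python3 - <<'E'
from kin import *
o,p,M,q=st();print(o["contact_force"],o["finger_force"])
plan([(w(-43,-.5,29),M)])
for n in("scene","top"):
    c=cam(n);L=face(cloud(c))
    m=(c["range_z"]>0)&(abs(L[...,0]-30)<32)&(abs(L[...,1])<50)&(L[...,2]>32)&(L[...,2]<60)&(L[...,0]>10);Q=L[m];print(n,np.percentile(Q,[1,99],axis=0).round(1))
    q=Q[abs(Q[:,1])<30];print(least_squares(lambda v:np.hypot(q[:,0]-v[0],q[:,2]-v[1])-24,[30,25],loss="soft_l1").x)
E
```

```text
[-0.35161417  0.39521905 -3.18947011] 99.42184209823608
now [-0.43  0.84 -0.35  1.84  0.4   0.3   1.77] grasp face [-43.1  -0.   29.3] gw 0.0201
[-0.2, -0.5, 0.3, 0.0, 0.0, 0.0] rows 0.0 [-0.44  0.83 -0.34  1.87  0.4   0.27  1.76] 0.0
scene [[10.5 -8.4 32.6]
 [50.2 44.  51. ]]
[28.11468494 24.47063055]
top [[ 12.1 -41.6  32.4]
 [ 52.   40.3  50.1]]
[29.12674556 24.51256577]
```

arm_command([
  [[0, 0, 0, 0, 0, 0], [0, 0, 0, 0, 0, 0], [0, 0, 0, 0, 0, 0], [0, 0, 0, 0, 0, 0], [0, 0, 0, 0, 0, 0], [9, 0, -18, 0, 0, 0], [20, 0, -40, 0, 0, 0], [43, 1, -90, 0, 0, 0], [43, 1, -90, 0, 0, 0], [43, 1, -90, 0, 0, 0]],
], gripper=120)

```text
clock: 16.7
ee_pos: [0.4382, 0.2865, 0.1851]
tcp_rot: [-1.678, 2.402, 0.221]
contact_force: [0.4, 0.4, -0.5]
grip_width: 0.0452
finger_force: 0.0
```

```bash
python3 - <<'E'
from kin import *
o,p,M,q=st();print(o["contact_force"],o["finger_force"])
for n in("scene","top"):
    c=cam(n);L=face(cloud(c))
    m=(c["range_z"]>0)&(abs(L[...,0]-30)<32)&(abs(L[...,1])<50)&(L[...,2]>32)&(L[...,2]<60)&(L[...,0]>10);Q=L[m];print(n,np.percentile(Q,[1,99],axis=0).round(1))
    q=Q[abs(Q[:,1])<30];print(least_squares(lambda v:np.hypot(q[:,0]-v[0],q[:,2]-v[1])-24,[30,25],loss="soft_l1").x)
c=cam("wrist");o,p,M,q=st();cv2.imwrite("pics/w7.png",c["frame"]);L=face(cloud(c,o))
m=(c["range_z"]>0)&(abs(L[...,0]+75)<40)&(abs(L[...,1])<18)&(L[...,2]>10)&(L[...,2]<70);print("handle",m.sum(),np.percentile(L[m],[2,50,98],axis=0).round(1))
m=(c["range_z"]>0)&(L[...,2]>62)&(L[...,2]<90)&(abs(L[...,0]+150)<40)&(abs(L[...,1]+40)<40);print("pin",m.sum(),np.percentile(L[m],[2,50,98],axis=0).round() if m.sum() else 0)
T=tilt(5,1)
plan([(w(-150,-46,125),T),(w(-165,-46,70),T)])
E
```

```text
[ 0.35064474  0.36065433 -0.51621439] 0.0
scene [[ 10.5 -38.3  32.8]
 [ 48.3  43.8  49.7]]
[26.94331818 23.13705001]
top [[ 11.3 -41.3  32.3]
 [ 50.3  40.4  49.2]]
[27.5247223 23.3905856]
handle 1834 [[-113.5   -7.8   16.2]
 [ -75.6    1.    23.1]
 [ -36.3   10.4   27.1]]
pin 441 [[-171.  -53.   63.]
 [-163.  -46.   79.]
 [-159.  -41.   81.]]
now [-0.28  0.67 -0.47  1.94  0.36  0.4   1.84] grasp face [-43.    0.6 128. ] gw 0.0451
[98.3, -47.1, 48.4, 0.5, 9.4, 0.1] rows 2.4 [-0.26  0.77 -0.32  2.01  0.47  0.36  1.87] 0.0
[88.0, -47.6, 104.5, 0.5, 9.4, 0.1] rows 1.1 [-0.34  0.88 -0.23  1.99  0.49  0.25  1.83] 0.0
```

View pics/w7.png

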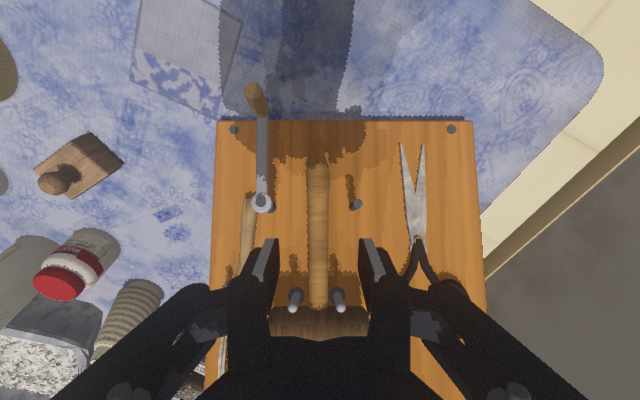

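The wrist view shows the mallet hanging, with the handle between the prongs at (295,300) and (339,300). The keeper is still aside, its pin at (256,97), and the stop post is at (355,203). I'll go for the pin.

arm_command([
  [[60, -28, 15, 0.5, 5, 0], [98, -47, 48, 0.5, 9.4, 0], [98, -47, 48, 0.5, 9.4, 0], [98, -47, 48, 0.5, 9.4, 0], [93, -47, 76, 0.5, 9.4, 0], [88, -47, 104, 0.5, 9.4, 0], [88, -47, 104, 0.5, 9.4, 0], [88, -47, 104, 0.5, 9.4, 0]],
])

```text
clock: 17.65
ee_pos: [0.4601, 0.2161, 0.0617]
tcp_rot: [-1.76, 2.514, 0.077]
contact_force: [0.4, -0.3, 0.5]
grip_width: 0.0446
finger_force: 0.0
```

arm_command([
  [[0, 0, 0, 0, 0, 0], [0, 0, 0, 0, 0, 0], [0, 0, 0, 0, 0, 0], [0, 0, 0, 0, 0, 0], [0, 0, 0, 0, 0, 0]],
], gripper=255, newtons=20)

```text
clock: 18.15
ee_pos: [0.4609, 0.2152, 0.0617]
tcp_rot: [-1.757, 2.515, 0.075]
contact_force: [0.2, -2.2, 7.9]
grip_width: 0.0132
finger_force: 21.7
```

```bash
python3 - <<'E'
from kin import *
T=tilt(5,1)
plan([(w(-85-80*np.sin(a),-46+80*np.cos(a),70),T) for a in(1.4,1.2,1.,.8,.6,.4,.2,0,-.03)])
o=ctrl.get_obs();print(o["finger_force"],o["contact_force"])
E
```

```text
now [-0.32  0.88 -0.26  1.95  0.51  0.29  1.82] grasp face [-164.3  -46.1   71.8] gw 0.0132
[-1.4, 13.7, 1.2, -0.1, 0.0, 0.0] rows 0.3 [-0.37  0.87 -0.21  2.02  0.51  0.22  1.79] 0.0
[-4.9, 29.1, -1.3, -0.1, 0.0, 0.0] rows 0.3 [-0.41  0.86 -0.2   2.05  0.5   0.19  1.77] 0.0
[-10.9, 43.3, -5.5, -0.1, 0.0, 0.0] rows 0.3 [-0.44  0.84 -0.19  2.07  0.49  0.19  1.75] 0.0
[-19.0, 55.8, -11.2, -0.1, 0.0, 0.0] rows 0.3 [-0.47  0.83 -0.19  2.08  0.47  0.19  1.73] 0.0
[-29.0, 66.1, -18.2, -0.1, 0.0, 0.0] rows 0.3 [-0.5   0.82 -0.2   2.07  0.46  0.22  1.72] 0.0
[-40.5, 73.7, -26.3, -0.1, 0.0, 0.0] rows 0.3 [-0.52  0.8  -0.21  2.05  0.44  0.25  1.71] 0.0
[-53.0, 78.4, -35.1, -0.1, 0.0, 0.0] rows 0.3 [-0.53  0.79 -0.24  2.02  0.42  0.3   1.7 ] 0.0
[-66.0, 80.0, -44.2, -0.1, 0.0, 0.0] rows 0.3 [-0.53  0.78 -0.26  1.98  0.4   0.36  1.7 ] 0.0
[-68.0, 80.0, -45.6, -0.1, 0.0, 0.0] rows 0.0 [-0.53  0.78 -0.26  1.97  0.4   0.36  1.7 ] 0.0
21.671599745750427 [ 0.21601991 -2.15517004  7.90387432]
```

arm_command([
  [[-0.5, 7, 1, 0, 0, 0], [-1.5, 14, 1, 0, 0, 0], [-3, 22, 0, 0, 0, 0], [-5, 29, -1.5, 0, 0, 0], [-8, 36, -3, 0, 0, 0], [-11, 43, -5.5, 0, 0, 0], [-15, 50, -8, 0, 0, 0], [-19, 56, -11, 0, 0, 0], [-24, 61, -15, 0, 0, 0], [-29, 66, -18, 0, 0, 0], [-35, 70, -22, 0, 0, 0], [-40.5, 74, -26, 0, 0, 0], [-47, 76, -31, 0, 0, 0], [-53, 78.5, -35, 0, 0, 0], [-60, 79.5, -40, 0, 0, 0], [-66, 80, -44, 0, 0, 0], [-67.5, 80, -45, 0, 0, 0], [-67.5, 80, -45, 0, 0, 0]],
])

```text
clock: 19.95
ee_pos: [0.4075, 0.3007, 0.1114]
tcp_rot: [-1.757, 2.519, 0.073]
contact_force: [6.5, -9.2, -10.7]
grip_width: 0.0129
finger_force: 21.8
```

```bash
python3 - <<'E'
from kin import *
o,p,M,q=st();print(o["finger_force"],o["contact_force"])
plan([(w(-86,34,70),M)])
E
```

```text
21.78065299987793 [  6.47962105  -9.24187457 -10.70013518]
now [-0.52  0.78 -0.27  1.94  0.41  0.39  1.71] grasp face [-85.   33.5  70. ] gw 0.0129
[0.8, 0.5, 0.6, 0.0, 0.0, 0.0] rows 0.0 [-0.53  0.78 -0.26  1.98  0.41  0.36  1.7 ] 0.0
```

arm_command([
  [[0, 0, 0, 0, 0, 0], [0, 0, 0, 0, 0, 0], [0, 0, 0, 0, 0, 0], [0, 0, 0, 0, 0, 0], [12, 0, -16, 0, 0, 0], [28, 0, -41, 0, 0, 0], [57, 0, -82, 0, 0, 0], [80, 0, -115, 0, 0, 0], [80, 0, -115, 0, 0, 0], [80, 0, -115, 0, 0, 0]],
], gripper=140)

```text
clock: 20.95
ee_pos: [0.3766, 0.2181, 0.2199]
tcp_rot: [-1.756, 2.514, 0.076]
contact_force: [0.3, 0.7, -1.3]
grip_width: 0.0384
finger_force: 0.0
```

```bash
python3 - <<'E'
from kin import *
o,p,M,q=st();print(o["contact_force"],o["finger_force"])
for n in("scene","top"):
    c=cam(n);L=face(cloud(c))
    m=(c["range_z"]>0)&(abs(L[...,0]-30)<32)&(abs(L[...,1])<50)&(L[...,2]>32)&(L[...,2]<60)&(L[...,0]>10);Q=L[m]
    q=Q[abs(Q[:,1])<30];print(n,np.percentile(Q[:,1],[1,99]),least_squares(lambda v:np.hypot(q[:,0]-v[0],q[:,2]-v[1])-24,[30,25],loss="soft_l1").x)
c=cam("wrist");o,p,M,q=st();L=face(cloud(c,o));cv2.imwrite("pics/w8.png",c["frame"])
m=(c["range_z"]>0)&(L[...,2]>62)&(L[...,2]<88)&(abs(L[...,0]+100)<40)&(abs(L[...,1]-30)<30);print("pin",m.sum(),np.percentile(L[m],[2,50,98],axis=0).round() if m.sum() else 0)
E
```

```text
[ 0.30198492  0.70494799 -1.31911937] 0.0
scene [-37.63056054  43.98367419] [26.75864777 23.14963822]
top [-41.34982379  40.30376137] [27.83146002 23.3013828 ]
pin 162 [[-92.  28.  78.]
 [-86.  34.  80.]
 [-81.  40.  82.]]
```

View pics/w8.png

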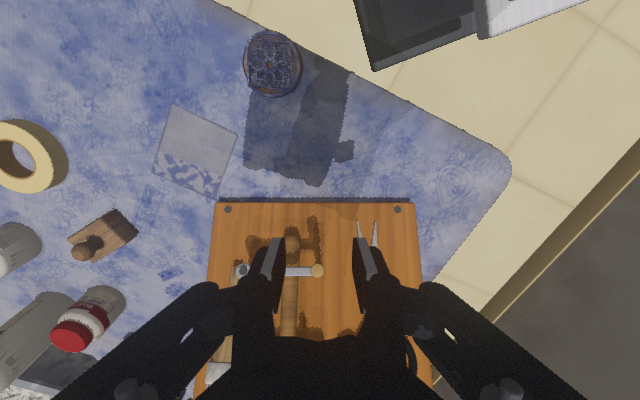

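The wrist view shows the keeper level across the handle, pivot at (243,270) and pin at (317,270). The pin is at face (-86,34), so the angle is about 0, and the mallet is unmoved. Handing in.

```bash
python3 -c "
from rig import ctrl
print(ctrl.sign_off())"
```

```text
the job is handed in; nothing more can be done
None
```

The mallet hangs head up on both prongs, the keeper is fully back across its handle, the brush and scissors were not touched as far as I could see, and the job was handed in at about 21 s; no verdict came back.

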